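Try a camera-port cap on the thread gauge and sort it

TASK

Take the screw cap that stands on the dark rubber pad and screw it clockwise onto the thread gauge as far as it will go, without forcing it. Unscrew it again and stand it upright in the round dish if it turned fully home onto the gauge's shoulder, or in the square tray if it stopped short with a gap left. Leave the cap in the stock tray and everything else on the bench where it is.

Things in the scene. Friction and masses are not known exactly. Their poses are not given: they have to be found in the camera images.
- cap_a_bar (a point): middle of the finger bar of one of two caps alike outside: plain aluminium skirt 43 mm wide, 35 high (fine ribs for looks only), open below, on its flat top a bar 38 mm long, 12 wide, 24 high; whole cap 59 mm high, about 70 g. x along the bar, z up. One cap stands on the pad (the one to try), the other in the stock tray (leave it)
- cap_b_bar (a point): middle of the finger bar of one of two caps alike outside: plain aluminium skirt 43 mm wide, 35 high (fine ribs for looks only), open below, on its flat top a bar 38 mm long, 12 wide, 24 high; whole cap 59 mm high, about 70 g. x along the bar, z up. One cap stands on the pad (the one to try), the other in the stock tray (leave it)
- cap_a_rim (a point): centre of the cap's open lower rim, same axes, 47 mm below its bar point. Bore 33 mm wide; in it three lugs, 5 mm above the rim, at 0, 120 and 240 degrees from x
- cap_b_rim (a point): centre of the cap's open lower rim, same axes, 47 mm below its bar point. Bore 33 mm wide; in it three lugs, 5 mm above the rim, at 0, 120 and 240 degrees from x
- cap_a: the cap itself, origin at the centre of its rim. One cap's bore is deep enough to turn home; the other's is too shallow and stops it with its rim 5 mm above the gauge's shoulder. It shows only when tried: home or stop is felt as upward push and turning torque that grow together; 10 N or 0.3 N m is tight enough
- cap_b: the cap itself, origin at the centre of its rim. One cap's bore is deep enough to turn home; the other's is too shallow and stops it with its rim 5 mm above the gauge's shoulder. It shows only when tried: home or stop is felt as upward push and turning torque that grow together; 10 N or 0.3 N m is tight enough
- gauge_shoulder (a point): fixed thread gauge: grey block 90 x 70 x 18 mm, on it a round steel shoulder 54 mm wide, its flat top 30 mm above the bench, and from it an upright threaded post 30 mm wide over the ridges, 28 mm tall. This point is the centre of the shoulder's top; x along the block's 90 mm side to its edge with a brass strip, z up. A cap is home when its rim meets the shoulder
- gauge: the gauge's thread: right-hand (clockwise from above screws down), three starts, lead 30 mm a turn, 1.5 mm axial and 1.4 mm sideways play. Its ridges start near the post's top at 0, 120 and 240 degrees from x. A lug lies in best 25 to 40 degrees anticlockwise of a start; elsewhere it rests on a ridge, higher, and first slides down it (up to 120 degrees more). Origin: centre of the block's underside
- gauge_top (a point): centre of the post's top, 28 mm above the shoulder; its upper 9 mm taper from 19 to 10 mm wide. With lugs laid in 30 degrees before the starts, the rim stands about 10 mm over the shoulder; a deep cap then turns some 125 to 150 degrees to home, a shallow one 55 to 90 to its stop. Turning back as much, anticlockwise, frees it. It does not run down by itself
- pad: thin dark rubber pad 110 x 110 x 3 mm, fixed; the cap to be tried stands on it. Origin at the centre of its underside
- stock: shallow aluminium stock tray 130 x 190 x 14 mm, floor 3 mm thick, fixed, with the other cap, a lens and a spacer ring in it. Origin at the centre of its underside
- dish_floor (a point): the round steel dish for caps that turn fully home: 112 mm in diameter, 13 mm high, walls 3 mm, fixed. This point is the centre of its floor, 3 mm above the bench
- tray_floor (a point): the square steel tray for caps that stop short: 112 x 112 mm, 13 mm high, walls 3 mm, fixed. This point is the centre of its floor, 3 mm above the bench
- jar: clear specimen jar 48 mm in diameter, 60 mm high, bystander; origin under its centre
- slides: white slide box 85 x 35 x 32 mm, bystander; origin under its centre
- objective: steel microscope lens 33 mm in diameter, 44 mm high, standing in the stock tray, bystander; origin under its centre
- spacer: flat aluminium ring 42 mm in diameter, 9 mm high, in the stock tray, bystander; origin under its centre
- driver: screwdriver with black handle, 150 mm long, bystander
- brush: bench brush 170 mm long, bystander
- petri: open glass dish 90 mm wide, 15 mm high, bystander; origin under its centre
Things that resemble listed ones, but are neither listed nor needed, are in the scene too. Leave any pink, turquoise or yellow look-alike of the part that bears tray_floor alone.

How it is judged:
On the way:
1. the cap from the pad is screwed down on the gauge as far as it goes: rim on the shoulder (within 1.8 mm) if its bore is deep, within 1.5 mm of its stop 5 mm up if shallow (((z of cap_a_rim in the frame of gauge_shoulder between -0.003 and 0.0018 m and horizontal distance between cap_a_rim and gauge_shoulder below 0.004 m and angle between cap_a_rim's own z axis and vertical below 0.12 rad and horizontal distance between cap_b_rim and stock below 0.09 m) or (z of cap_b_rim in the frame of gauge_shoulder between -0.003 and 0.0065 m and horizontal distance between cap_b_rim and gauge_shoulder below 0.004 m and angle between cap_b_rim's own z axis and vertical below 0.12 rad and horizontal distance between cap_a_rim and stock below 0.09 m))), for 0.2 s.
At the end, for the whole second after the job is handed in: The cap from the pad stands upright (within 0.1 rad), at rest on the floor of the round dish if its bore lets it turn home, of the square tray if it stops short, its middle within 34 mm of the middle of that dish or tray; the other cap is still in the stock tray (((horizontal distance between cap_a_rim and dish_floor below 0.034 m and z of cap_a_rim in the frame of dish_floor below 0.004 m and angle between cap_a_rim's own z axis and vertical below 0.1 rad and linear speed of cap_a below 0.02 m/s and horizontal distance between cap_b_rim and stock below 0.09 m) or (horizontal distance between cap_b_rim and tray_floor below 0.034 m and z of cap_b_rim in the frame of tray_floor below 0.004 m and angle between cap_b_rim's own z axis and vertical below 0.1 rad and linear speed of cap_b below 0.02 m/s and horizontal distance between cap_a_rim and stock below 0.09 m))); the robot touches nothing.
It fails at once if the cap is forced on the gauge: more than 260 N in all between them (contact force between any of cap_a, cap_b and gauge above 260 N).
It fails at once if the cap in the stock tray is disturbed (both caps moved more than 30 mm) (distance of each of cap_a_rim, cap_b_rim from where it was at the start of the episode above 0.03 m).
It fails at once if a bystander (screwdriver, brush, jar, slide box, lens, spacer ring, glass dish) is moved more than 30 mm (distance of any of driver, brush, jar, slides, objective, spacer, petri from where it was at the start of the episode above 0.03 m).
It also fails if it takes over 67 s, if anything falls off the work surface, if the arm or the gripper's body presses on something with over 40 N, if the wrist force passes 120 N, or if a joint passes its speed limit or range.

ROBOT

A 7-joint arm with a two-finger parallel gripper is mounted at the origin on the work surface. World frame = base frame: x ahead of the robot, y to its left, z up, the work surface at z = 0. Lengths are in m, angles in rad, forces in N, time in s.
With the tool pointing down it reaches from about 0.425 to 0.925 m from the base axis. Payload 6.8 kg.
Tool frame: the origin (TCP) lies on the front face of the gripper's body, between the roots of the fingers; the fingertips stand 73 mm ahead of it and the grasp point (between the pads) lies 54 mm ahead of it (tcp_to_tips is the distance from the TCP to the fingertips, in m); z points along the fingers, x is the direction in which the jaws open and shut, and the axes are right-handed (so a half turn about z gives the same grasp; the last joint's range is limited). The gripper opens to 85 mm and grips with 20 to 120 N. Pads are 22 mm wide; open, the fingers measure 114 mm over their backs; the gripper's body (76 mm by 85 mm) begins 54 mm behind the grasp point. The pads swing forward as they close: fully open they stand 13 mm farther back than shut.
Start: joints at [-1.425, 0.477, 0.022, 1.555, -0.011, 1.109, -0.083], TCP at [0.169, 0.653, 0.304] pointing down, gripper open.
Joint ranges: [-2.96, 2.96], [-0.34, 2.1], [-1.41, 1.46], [0.24, 2.44], [-1.37, 4.51], [0.17, 1.92], [-2.96, 2.96]. Speed limits (rad/s): [2.39, 2.39, 3.14, 3.14, 3.14, 3.14, 3.14].

INTERFACE

Orientations are given as a unit quaternion [w, x, y, z].
In Python, from station import get_obs, read_camera, hand_in, look_for, silhouettes, tcp_to_tips gives the robot as it stands. The module is installed in compiled form; this text tells all that it offers.
- The arm moves only by the tool apply_moves, never from a script. Its argument "moves" is a list of rows, each a list of 3 entries, a list of its own where there are three numbers: the shift along the tool's x, y, z in units of 25 mm (1.0 is 25 mm), then the turn, a rotation vector about the tool's x, y, z in units of 10 degrees (1.0 is 10 degrees), then the gripper's target within -1 to 1 (fully open at 1, half-way at 0, shut at -1). In form: [[[dx, dy, dz], [rx, ry, rz], jaw], ...]. A call has 1 to 20 rows; each row is the pose to reach, as a shift and turn from the pose commanded when the call began, along the tool's axes at that moment; what a row does not reach only later rows make up. A row lasts 1/8 s, in which the tool goes at most 62.5 mm and 10.7 degrees, less where a joint would pass 70% of its speed; a pose out of reach is approached as far as the arm can. A call with a gripper value outside its range is refused whole. The fingers move at their own pace and stop on an object; "force" is the grip in N (left out, the last holds). Time passes only in rows, so rows that repeat a pose let the fingers close. It gives the time, the measured TCP pose, the force and the opening at its end, in the units of the state.
- get_obs(): the state, without advancing time (a new reading comes with each control period).
- read_camera(name): name is "side" or "top" or "wrist"; returns a dict with "color" (420x560x3 uint8, red, green, blue), "mtx" (3x3 intrinsics, pixels), "eye" and "rotation" of the camera in the world; the wrist camera has in their place "hand_eye" (4x4, takes a point from camera to tool coordinates, whose origin is the TCP and whose axes are the tool frame's). Camera axes: x right, y up, looking along -z (the intrinsics and any distortion apply to the point x, -y, -z); pixel columns grow to the right and rows downward; lengths in m; the calibration is good to about 2 mm. A picture is of the moment at which its call begins: read the wrist's pose just before it. There is no depth.
- hand_in(): hands the job in, once; it reports no verdict.
Trained networks look in the newest picture that a camera, given by its name, has taken for a name from the list of things; names that differ only in an ending like _2 or _b are one class to them, and where a whole thing is asked for, a point or a joint stands for the part that bears it (a point fixed in the world has none). Each returns a list of dicts, best first, with "conf" (0 to 1); they miss things now and then, are a little off and sometimes report something else, mostly with a low value. They report only what shows in the picture. A call takes as long as a camera call. They do not tell look-alikes from the thing itself.
- look_for(camera, query): "pixel" ([row, column] in pixels, amid what is visible of it).
- silhouettes(camera, query): "mask" (420x560 bool, what is visible of it) and "pixel" ([row, column] in pixels, amid what is visible of it).
The state is a dict: "t": time; "q": joint angles; "joint_vel": joint speeds; "joint_torque": joint torques, N m; "eef_pos": TCP position; "tool_rot": TCP orientation; "contact_force": force on the tool from outside, world axes, zero at the start; "torque": the same for the moment, N m; "gripper_width": opening from 0.0 (shut) to 1.0 (fully open).
Only numpy, scipy, OpenCV 4.12 (cv2) and the standard library are available. Lean on these libraries where they do the work, as an engineer would, in place of code of your own. Each camera call takes 0.05 s, during which the arm holds its last target.

## Working session

There is one attempt and no reset: what is moved stays moved. The work goes in short steps, Python scripts to look and compute and a tool call to move; the robot and the scene stay as the last step left them, time stands still between calls to the robot, and variables do not carry over. Pictures are saved under pics/ and viewed, and the job is handed in when it is done.

Besides the shell and the picture viewer there is one more tool, called after "Emit:" as a command line: name --argument value ..., lists and objects as JSON in quotes. apply_moves: Moves the arm, as the interface text tells. Its arguments: {"type":"object","properties":{"moves":{"type":"array"},"force":{"type":"number"}},"required":["moves"]}

```bash
mkdir -p pics; ls
python3 - <<'E'
from station import *
import cv2
o=get_obs();print({k:o[k] for k in o})
for c in ("side","top","wrist"):
    r=read_camera(c);cv2.imwrite(f"pics/{c}0.png",r["color"][:,:,::-1])
    print(c,{k:r[k] for k in r if k!="color"})
print(tcp_to_tips)
E
```

```text
pics
{'t': 0.0, 'q': array([-1.42509632,  0.47775756,  0.02232916,  1.55644305, -0.01148193,
        1.1093099 , -0.08311538]), 'joint_vel': array([ 2.01709554e-03,  1.18376847e-03, -1.75060235e-03, -7.80871719e-04,
       -2.86156829e-04,  2.19249524e-05,  8.88251613e-04]), 'joint_torque': array([-2.08545298e-04, -5.96436203e+01,  1.60744753e+00, -2.81197643e+01,
        1.23624664e-02,  9.05409863e-03, -2.65867413e-06]), 'eef_pos': array([0.16936913, 0.65293094, 0.30295747]), 'tool_rot': array([ 6.02419302e-04,  7.90904557e-01,  6.11938870e-01, -6.61737868e-04]), 'contact_force': array([-0.67522402,  0.5585274 ,  0.40499993]), 'torque': array([ 0.02493103,  0.03316204, -0.04612219]), 'gripper_width': 1.0035250012287071}
side {'mtx': array([[519.71407067,   0.        , 280.34139433],
       [  0.        , 519.71407067, 208.80080399],
       [  0.        ,   0.        ,   1.        ]]), 'eye': array([0.41317404, 1.34124637, 0.86760193]), 'rotation': array([-0.05006742, -0.01748893,  0.49679506,  0.86624596])}
top {'mtx': array([[463.67600414,   0.        , 271.66051361],
       [  0.        , 463.67600414, 207.26107841],
       [  0.        ,   0.        ,   1.        ]]), 'eye': array([ 0.27509533, -0.01070967,  1.35036524]), 'rotation': array([-0.69501417, -0.0639534 ,  0.07143944,  0.71257398])}
wrist {'mtx': array([[329.31207317,   0.        , 281.69053872],
       [  0.        , 329.31207317, 205.77873408],
       [  0.        ,   0.        ,   1.        ]]), 'hand_eye': array([[ 9.99999637e-01, -7.23491397e-04, -4.49151558e-04,
         3.98112351e-04],
       [-8.22020329e-04, -9.57853766e-01, -2.87255090e-01,
        -7.19522180e-02],
       [-2.22394925e-04,  2.87255356e-01, -9.57854014e-01,
        -6.93979165e-02],
       [ 0.00000000e+00,  0.00000000e+00,  0.00000000e+00,
         1.00000000e+00]])}
0.0726
```

View pics/side0.png

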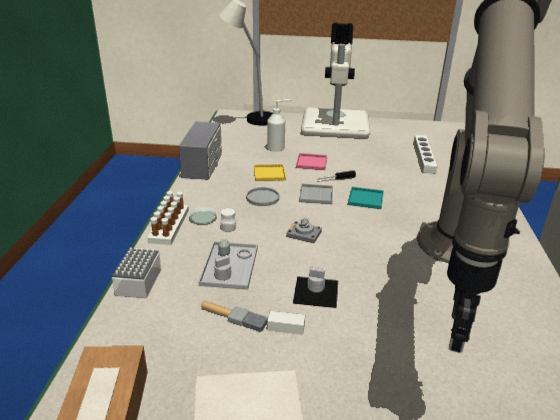

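View pics/top0.png

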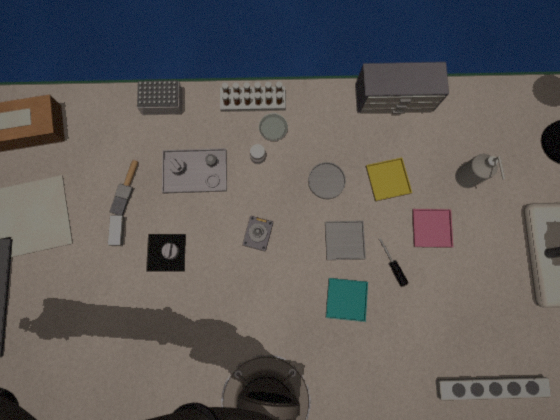

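View pics/wrist0.png

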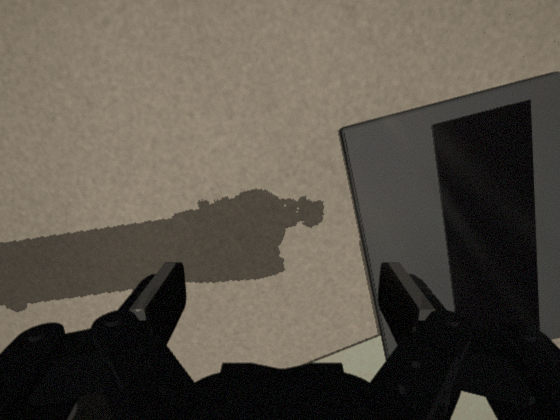

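The top view shows the cap on the dark pad at about row 251, col 171. The gauge is at (233,258), the round dish at (181,327), and the grey square tray at (240,345). The yellow, pink and turquoise trays are look-alikes, and the other cap is in the stock tray at (165,178). Next I'll measure positions.

```bash
cat > h.py <<'E'
import numpy as np,cv2
from station import *
from scipy.spatial.transform import Rotation as R
def rot(q): return R.from_quat([q[1],q[2],q[3],q[0]])
def cam(name):
    o=get_obs(); r=read_camera(name)
    if name=="wrist":
        T=np.eye(4);T[:3,:3]=rot(o["tool_rot"]).as_matrix();T[:3,3]=o["eef_pos"]
        M=T@np.array(r["hand_eye"]);r["E"]=M[:3,3];r["Rm"]=M[:3,:3]
    else: r["E"]=np.array(r["eye"]);r["Rm"]=rot(r["rotation"]).as_matrix()
    return r
def unp(r,px,z):
    K=r["mtx"];d=np.array([(px[1]-K[0,2])/K[0,0],-(px[0]-K[1,2])/K[1,1],-1]);d=r["Rm"]@d
    return r["E"]+d*(z-r["E"][2])/d[2]
def proj(r,p):
    c=r["Rm"].T@(np.array(p)-r["E"]);K=r["mtx"]
    return np.array([K[1,2]-K[1,1]*c[1]/-c[2],K[0,2]+K[0,0]*c[0]/-c[2]])
def save(n,img,s=1):
    cv2.imwrite("pics/"+n+".png",cv2.resize(img[:,:,::-1],None,fx=s,fy=s,interpolation=cv2.INTER_CUBIC))
E
python3 - <<'E'
from h import *
for c in("top","side"):
    r=cam(c)
    for q,z in(("cap_a_bar",.05),("gauge_shoulder",.03),("dish_floor",.003),("tray_floor",.003),("pad",.003),("gauge",.018),("stock",.003),("jar",.03),("driver",.01),("petri",.01)):
        for d in look_for(c,q)[:4]: print(c,q,round(d["conf"],2),np.round(d["pixel"]),unp(r,d["pixel"],z).round(3))
    if c=="top":
        save("t1",r["color"][200:300,120:300],4.4)
E
```

```text
top cap_a_bar 0.67 [249. 175.] [0.414 0.246 0.05 ]
top cap_a_bar 0.58 [235. 260.] [0.449 0.008 0.05 ]
top gauge_shoulder 0.98 [235. 257.] [0.451 0.017 0.03 ]
top dish_floor 0.88 [178. 327.] [ 0.623 -0.196  0.003]
top tray_floor 0.91 [237. 347.] [ 0.444 -0.246  0.003]
top tray_floor 0.89 [181. 390.] [ 0.608 -0.384  0.003]
top tray_floor 0.78 [301. 348.] [ 0.258 -0.24   0.003]
top tray_floor 0.68 [229. 433.] [ 0.459 -0.501  0.003]
top pad 0.88 [254. 163.] [0.407 0.289 0.003]
top gauge 0.67 [231. 257.] [0.463 0.015 0.018]
top gauge 0.59 [193. 125.] [0.586 0.401 0.018]
top stock 0.5 [250. 173.] [0.418 0.26  0.003]
top stock 0.33 [233. 112.] [0.471 0.44  0.003]
top jar 0.74 [156. 257.] [0.688 0.01  0.03 ]
top driver 0.64 [271. 397.] [ 0.34  -0.385  0.01 ]
top petri 0.78 [127. 273.] [ 0.785 -0.038  0.01 ]
side cap_a_bar 0.89 [284. 316.] [0.415 0.309 0.05 ]
side gauge_shoulder 0.76 [232. 305.] [0.46  0.043 0.03 ]
side dish_floor 0.9 [196. 262.] [ 0.621 -0.203  0.003]
side dish_floor 0.16 [282. 315.] [0.419 0.243 0.003]
side tray_floor 0.95 [170. 267.] [ 0.629 -0.403  0.003]
side tray_floor 0.79 [162. 314.] [ 0.456 -0.501  0.003]
side tray_floor 0.78 [198. 369.] [ 0.256 -0.242  0.003]
side tray_floor 0.69 [192. 319.] [ 0.429 -0.261  0.003]
side pad 0.81 [294. 315.] [0.416 0.29  0.003]
side gauge 0.94 [230. 301.] [0.473 0.014 0.018]
side stock 0.63 [267. 235.] [0.64  0.205 0.003]
side stock 0.54 [283. 317.] [0.414 0.246 0.003]
side stock 0.36 [196. 261.] [ 0.624 -0.205  0.003]
side jar 0.68 [294. 315.] [0.417 0.325 0.03 ]
side jar 0.56 [221. 227.] [0.699 0.014 0.03 ]
side jar 0.56 [266. 225.] [0.66  0.242 0.03 ]
side jar 0.53 [247. 224.] [0.682 0.152 0.03 ]
side driver 0.61 [173. 344.] [ 0.341 -0.406  0.01 ]
side driver 0.25 [317. 242.] [0.586 0.408 0.01 ]
side driver 0.17 [230. 303.] [0.468 0.006 0.01 ]
side petri 0.6 [214. 203.] [ 0.79  -0.047  0.01 ]
```

View pics/t1.png

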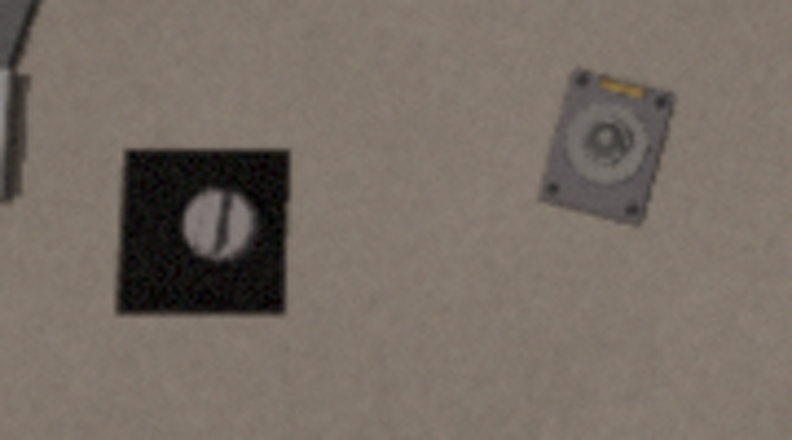

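```bash
cat >> h.py <<'E'
def Rdown(yaw): # tool x at world angle yaw (rad), z down
    c,s=np.cos(yaw),np.sin(yaw);return np.array([[c,s,0],[s,-c,0],[0,0,-1.]])
def plan(p,yaw=None,o=None):
    o=o or get_obs();R0=rot(o["tool_rot"]).as_matrix()
    d=R0.T@(np.array(p)-o["eef_pos"])/.025
    cur=np.arctan2(R0[1,0],R0[0,0])
    rv=np.zeros(3) if yaw is None else R.from_matrix(R0.T@Rdown(yaw)).as_rotvec()*18/np.pi
    print("shift",d.round(2),"turn",rv.round(2),"yaw now",np.degrees(cur).round(1),"pos",o["eef_pos"].round(4))
E
python3 - <<'E'
from h import *
r=cam("top")
f=lambda u,v:[200+v/4.4,120+u/4.4]
a=unp(r,f(213,250),.062);b=unp(r,f(228,195),.062);print(a,b,np.degrees(np.arctan2(*(b-a)[1::-1])))
g=unp(r,f(590,210),.018);g2=unp(r,f(622,85),.018);print(np.degrees(np.arctan2(*(g2-g)[1::-1])))
print(unp(r,f(625,89),.018), unp(r,f(606,137),.045))
plan([.412,.245,.27])
plan([.412,.245,.27],np.radians(75))
plan([.412,.245,.27],np.radians(75-180))
E
```

```text
[0.39226224 0.26166572 0.062     ] [0.42676079 0.25277777 0.062     ] -14.447082993999206
-15.414356870653664
[0.49583025 0.00073241 0.018     ] [0.46028517 0.01343738 0.045     ]
shift [-13.38  13.49   1.36] turn [0. 0. 0.] yaw now 75.5 pos [0.1695 0.6534 0.3039]
shift [-13.38  13.49   1.36] turn [ 0.   -0.    0.05] yaw now 75.5 pos [0.1695 0.6534 0.3039]
shift [-13.38  13.49   1.36] turn [  0.     0.   -17.95] yaw now 75.5 pos [0.1695 0.6534 0.3039]
```

Emit:
apply_moves --moves '[[[-13.4, 13.5, 1.4], [0, 0, 0], 1], [[-13.4, 13.5, 1.4], [0, 0, 0], 1], [[-13.4, 13.5, 1.4], [0, 0, 0], 1], [[-13.4, 13.5, 1.4], [0, 0, 0], 1], [[-13.4, 13.5, 1.4], [0, 0, 0], 1], [[-13.4, 13.5, 1.4], [0, 0, 0], 1], [[-13.4, 13.5, 1.4], [0, 0, 0], 1], [[-13.4, 13.5, 1.4], [0, 0, 0], 1], [[-13.4, 13.5, 1.4], [0, 0, 0], 1], [[-13.4, 13.5, 1.4], [0, 0, 0], 1], [[-13.4, 13.5, 1.4], [0, 0, 0], 1]]'

```text
t: 2.68
eef_pos: [0.4115, 0.2457, 0.269]
tool_rot: [-0.0, 0.79, 0.613, 0.0]
contact_force: [-0.4, -0.2, 0.1]
gripper_width: 0.993
```

Run:
```python
from h import *
o=get_obs();print(o["q"].round(3),o["eef_pos"],o["joint_vel"].max())
r=cam("wrist");save("w1",r["color"])
for q in("cap_a_bar","cap_a"):
  for d in look_for("wrist",q)[:3]: print(q,d["conf"],d["pixel"],unp(r,d["pixel"],.05))
```

```text
[-0.845  0.194  0.201  2.059 -0.05   0.892  0.703] [0.41147565 0.24573833 0.26900567] 0.0026258802823664064
cap_a_bar 0.59 [186.3, 299.6] [0.41198561 0.26287057 0.05      ]
cap_a 0.62 [184.0, 302.7] [0.41061777 0.2660556  0.05      ]
cap_a 0.53 [360.3, 340.5] [0.60752067 0.26081944 0.05      ]
```

View pics/w1.png

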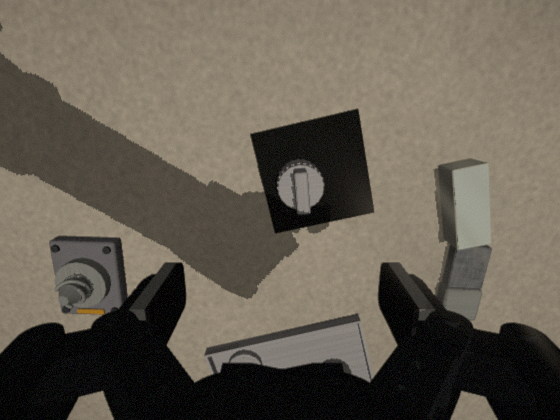

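Wrist view: the cap on the pad is at about (186,300), with its bar pointing nearly down the image. The gauge is lower left, with its brass strip at (312,90). I'll enlarge the cap.

Run:
```python
from h import *
r=cam("wrist");save("w1c",r["color"][150:230,250:350],7)
save("w1g",r["color"][225:325,40:140],6)
```

```text
(no output)
```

View pics/w1c.png

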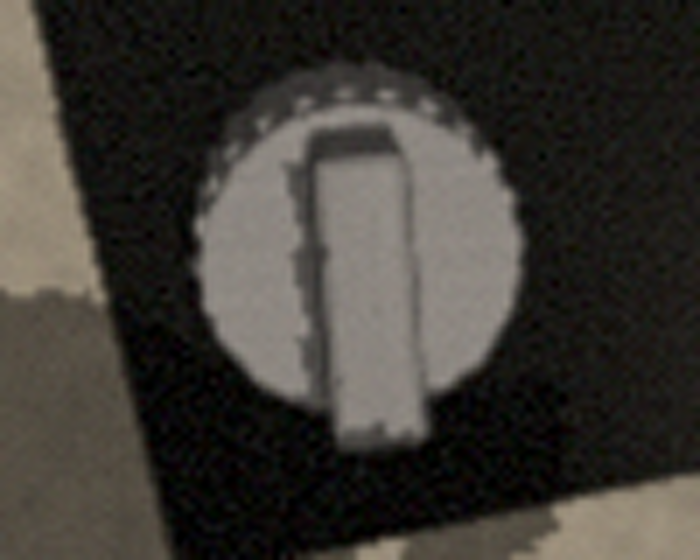

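View pics/w1g.png

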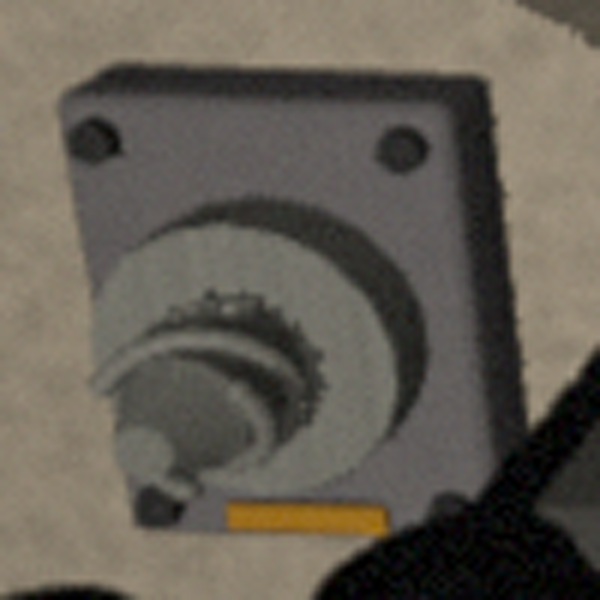

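Run:
```python
from h import *
r=cam("wrist")
f=lambda u,v:[150+v/7-.43,250+u/7-.43]
tl,tr,br,bl=[unp(r,f(*p),.062) for p in((318,158),(402,155),(428,440),(335,440))]
print((tl+tr+br+bl)/4,np.linalg.norm(tl-tr),np.linalg.norm(bl-tl),[np.degrees(np.arctan2(*(a-b)[1::-1])) for a,b in((bl,tl),(br,tr))])
l,rr=unp(r,f(195,250),.038),unp(r,f(525,250),.038);print((l+rr)/2,np.linalg.norm(l-rr))
plan([.410,.246,.062-.012+.054],np.radians(75))
```

```text
[0.41532696 0.26339099 0.062     ] 0.010197969245054127 0.0360551326953485 [np.float64(-10.34213475435301), np.float64(-8.010030977705188)]
[0.4145078  0.26359111 0.038     ] 0.04406139259001628
shift [ 0.02 -0.08  6.6 ] turn [-0.   -0.    0.05] yaw now 75.5 pos [0.4118 0.2449 0.2689]
```

Run:
```python
from h import *
plan([.415,.2635,.19],np.radians(80.5))
```

```text
shift [ 0.75 -0.06  3.16] turn [-0.  -0.  -0.5] yaw now 75.5 pos [0.4118 0.2449 0.2689]
```

Emit:
apply_moves --moves '[[[0.75, -0.05, 3.15], [0, 0, -0.5], 1], [[0.75, -0.05, 3.15], [0, 0, -0.5], 1], [[0.75, -0.05, 3.15], [0, 0, -0.5], 1], [[0.75, -0.05, 3.15], [0, 0, -0.5], 1]]'

```text
t: 3.42
eef_pos: [0.416, 0.263, 0.191]
tool_rot: [0.0, 0.764, 0.646, 0.001]
contact_force: [0.2, -0.6, -0.7]
gripper_width: 1.001
```

Run:
```python
from h import *
r=cam("wrist");print(get_obs()["eef_pos"]);save("w2",r["color"][130:280,180:380],4)
```

```text
[0.41612724 0.26303876 0.19124809]
```

View pics/w2.png

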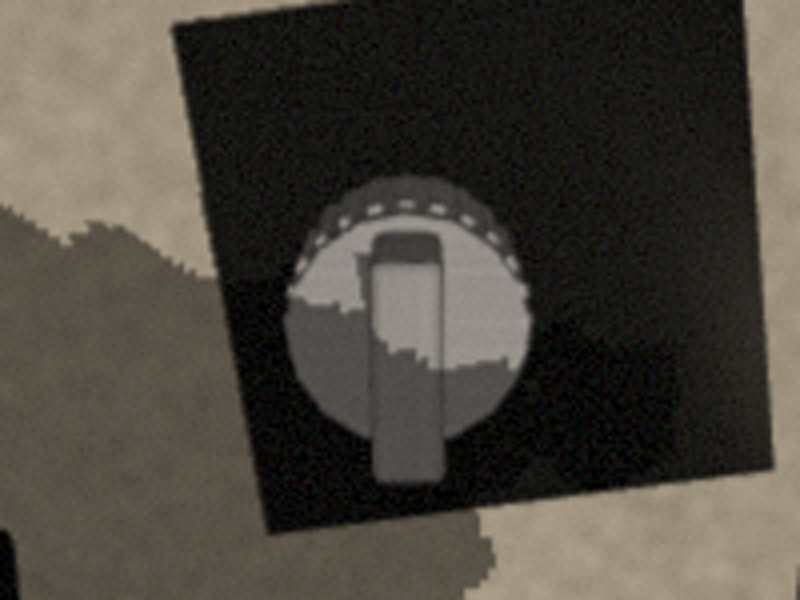

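Run:
```python
from h import *
r=cam("wrist")
f=lambda u,v:[130+v/4-.4,180+u/4-.4]
P=[unp(r,f(*p),.062) for p in((373,262),(441,262),(445,483),(373,483))];print(np.mean(P,0),np.linalg.norm(P[0]-P[3]),np.degrees(np.arctan2(*((P[3]+P[2]-P[0]-P[1])[1::-1]))))
P=[unp(r,f(*p),.038) for p in((287,320),(530,320),(408,213),(408,446))];print(np.mean(P[:2],0),np.mean(P[2:],0),np.linalg.norm(P[0]-P[1]),np.linalg.norm(P[2]-P[3]))
c=np.mean([unp(r,f(*p),.062) for p in((373,262),(441,262),(445,483),(373,483))],0)
plan([c[0],c[1],.06-.012+.054],np.radians(80))
```

```text
[0.41582842 0.26361071 0.062     ] 0.037513076890349516 -9.030843947462747
[0.41412795 0.26401961 0.038     ] [0.41642955 0.26354029 0.038     ] 0.04302909327504467 0.043461510171654893
shift [ 0.01 -0.02  3.57] turn [ 0.01 -0.01  0.04] yaw now 80.4 pos [0.4161 0.263  0.1913]
```

Emit:
apply_moves --moves '[[[0, 0, 2.5], [0, 0, 0], 1], [[0, 0, 3.05], [0, 0, 0], 1], [[0, 0, 3.05], [0, 0, 0], 1], [[0, 0, 3.05], [0, 0, 0], -1], [[0, 0, 3.05], [0, 0, 0], -1], [[0, 0, 3.05], [0, 0, 0], -1], [[0, 0, 3.05], [0, 0, 0], -1], [[0, 0, 3.05], [0, 0, 0], -1], [[0, 0, 3.05], [0, 0, 0], -1], [[0, 0, 3.05], [0, 0, 0], -1], [[0, 0, 3.05], [0, 0, 0], -1]]' --force 60

```text
t: 4.9
eef_pos: [0.4158, 0.2631, 0.1145]
tool_rot: [-0.0, 0.763, 0.646, 0.0]
contact_force: [-1.6, -0.3, 6.1]
gripper_width: 0.126
```

Run:
```python
from h import *
o=get_obs();print(o["eef_pos"],o["contact_force"],o["gripper_width"]*85,o["q"].round(3))
r=cam("wrist");save("w3",r["color"])
```

```text
[0.41584087 0.26308781 0.11445676] [-1.59610138 -0.30924817  6.06923853] 10.746457335484312 [-0.807  0.466  0.142  2.139 -0.123  0.543  0.83 ]
```

View pics/w3.png

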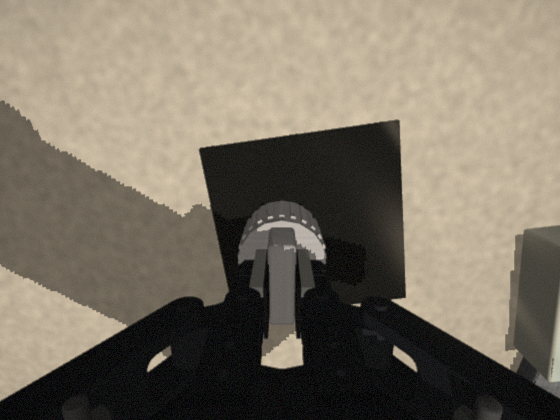

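Run:
```python
from h import *
plan([.54,.015,.29],np.radians(80.4))
```

```text
shift [-8.96  6.55 -7.02] turn [ 0.   -0.    0.01] yaw now 80.5 pos [0.4158 0.2631 0.1145]
```

Emit:
apply_moves --moves '[[[0, 0, -1], [0, 0, 0], -1], [[0, 0, -3], [0, 0, 0], -1], [[0, 0, -5], [0, 0, 0], -1], [[0, 0, -7], [0, 0, 0], -1], [[-2, 1.5, -7], [0, 0, 0], -1], [[-4, 2.9, -7], [0, 0, 0], -1], [[-6, 4.4, -7], [0, 0, 0], -1], [[-8, 5.8, -7], [0, 0, 0], -1], [[-9, 6.5, -7], [0, 0, 0], -1], [[-9, 6.5, -7], [0, 0, 0], -1], [[-9, 6.5, -7], [0, 0, 0], -1], [[-9, 6.5, -7], [0, 0, 0], -1]]'

```text
t: 6.45
eef_pos: [0.538, 0.0156, 0.2887]
tool_rot: [-0.0, 0.763, 0.647, -0.0]
contact_force: [-0.0, 0.7, -1.3]
gripper_width: 0.128
```

Run:
```python
from h import *
o=get_obs();print(o["eef_pos"],o["contact_force"],o["gripper_width"]*85,o["q"].round(3))
r=cam("wrist");save("w4",r["color"]);c=proj(r,[.452,.015,.03]);print(c)
a,b=int(max(c[0]-50,0)),int(c[1]-65);print(a,b);save("w4c",r["color"][a:a+110,b:b+130],6)
```

```text
[0.53802905 0.0156102  0.28873817] [-0.01272912  0.74470169 -1.32567418] 10.873744690730462 [-0.453  0.277  0.373  1.919 -0.122  0.968  1.383]
[ 92.97094899 265.65384251]
42 200
```

View pics/w4.png

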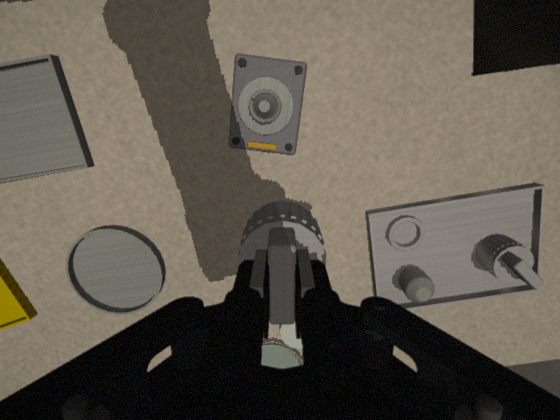

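View pics/w4c.png

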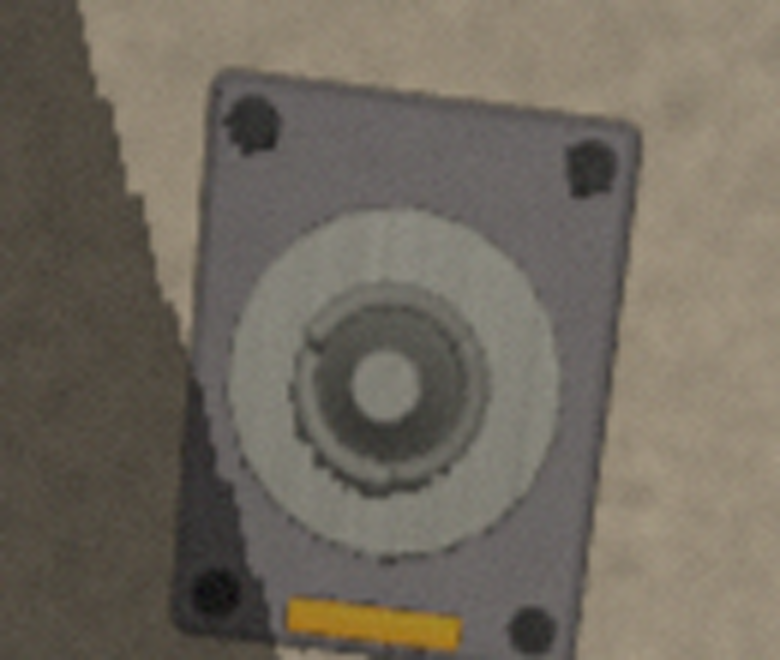

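```bash
cat > g.py <<'E'
from h import *
r=cam("wrist")
f=lambda p:[42+p[1]/6-.42,200+p[0]/6-.42]
U=lambda p,z:unp(r,f(p),z)
S=[U(p,.03) for p in((230,383),(558,383),(394,208),(394,557))]
print("shoulder",np.mean(S,0),np.linalg.norm(S[0]-S[1]),np.linalg.norm(S[2]-S[3]))
print("post",U((386,386),.058))
H=[U(p,.018) for p in((253,124),(591,168),(216,592),(532,630))]
print("holes",np.mean(H,0))
ang=lambda d:np.degrees(np.arctan2(d[1],d[0]))
print(ang(H[2]-H[0]),ang(H[3]-H[1]),ang(H[0]-H[1])-90,ang(H[2]-H[3])-90)
print("dish mean",unp(r,(269,117),.003))
print("T",r["E"])
E
python3 g.py
```

```text
shoulder [0.4633843  0.01246288 0.03      ] 0.05211916658370997 0.05307895087464054
post [0.46367646 0.01256597 0.058     ]
holes [0.46352895 0.012482   0.018     ]
-16.222410676049247 -16.38147706697638 -196.23488850662426 -196.1502988658551
dish mean [ 0.61793719 -0.19641706  0.003     ]
T [0.46720464 0.02746267 0.35824446]
```

Run:
```python
from h import *
plan([.4635,.0125,.20],np.radians(105.5))
```

```text
shift [-0.6  -2.93  3.55] turn [-0.   -0.   -2.49] yaw now 80.6 pos [0.5382 0.0153 0.2889]
```

Emit:
apply_moves --moves '[[[-0.3, -1.5, 1], [0, 0, -1], -1], [[-0.6, -2.93, 2], [0, 0, -2], -1], [[-0.6, -2.93, 3], [0, 0, -2.5], -1], [[-0.6, -2.93, 3.5], [0, 0, -2.5], -1], [[-0.6, -2.93, 3.5], [0, 0, -2.5], -1], [[-0.6, -2.93, 3.5], [0, 0, -2.5], -1], [[-0.6, -2.93, 3.5], [0, 0, -2.5], -1]]'

```text
t: 7.42
eef_pos: [0.4645, 0.0115, 0.2021]
tool_rot: [0.0, 0.606, 0.796, 0.001]
contact_force: [0.8, 0.0, -0.9]
gripper_width: 0.127
```

Run:
```python
from h import *
o=get_obs();print(o["eef_pos"],o["contact_force"],o["torque"],o["gripper_width"]*85,o["q"].round(3))
plan([.4635,.0125,.165],np.radians(105.5))
r=cam("side");c=proj(r,[.4635,.0125,.08]).astype(int);print(c);save("s5",r["color"][c[0]-60:c[0]+50,c[1]-70:c[1]+70],5.5)
```

```text
[0.46447486 0.01150072 0.20209618] [ 0.82595789  0.00690732 -0.89246915] [0.0308474  0.04186221 0.04216369] 10.769261772794621 [-0.396  0.275  0.276  2.156 -0.113  0.722  1.795]
shift [ 0.05 -0.03  1.48] turn [ 0.01  0.   -0.01] yaw now 105.4 pos [0.4645 0.0115 0.2021]
[212 304]
```

View pics/s5.png

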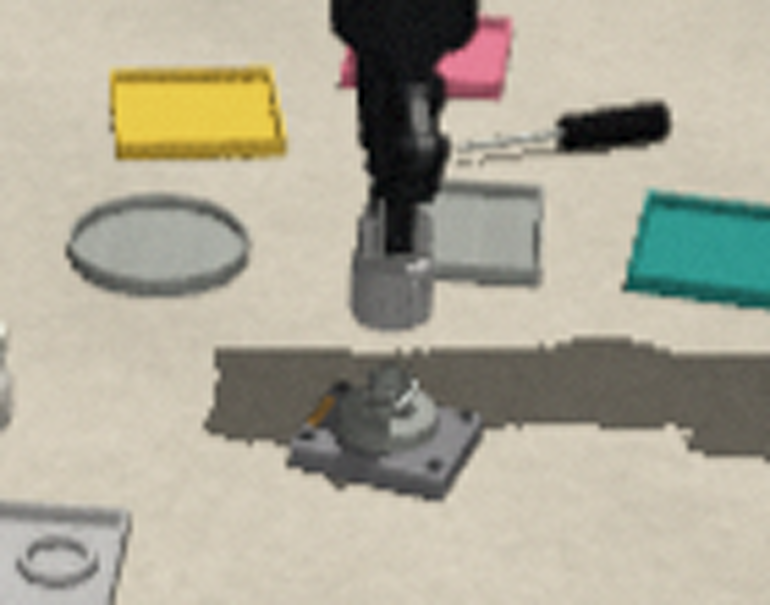

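Emit:
apply_moves --moves '[[[0.05, -0.03, 0.5], [0, 0, 0], -1], [[0.05, -0.03, 1.0], [0, 0, 0], -1], [[0.05, -0.03, 1.4], [0, 0, 0], -1], [[0.05, -0.03, 1.6], [0, 0, 0], -1], [[0.05, -0.03, 1.7], [0, 0, 0], -1], [[0.05, -0.03, 1.7], [0, 0, 0], -1], [[0.05, -0.03, 1.7], [0, 0, 0], -1]]'

```text
t: 8.35
eef_pos: [0.4629, 0.0124, 0.1592]
tool_rot: [0.0, 0.606, 0.796, 0.0]
contact_force: [0.0, 0.3, -1.3]
gripper_width: 0.125
```

```bash
cat > st.py <<'E'
from h import *
o=get_obs();print(o["eef_pos"].round(4),"rim-shoulder mm",round((o["eef_pos"][2]-.1115-.03)*1e3,1),"F",o["contact_force"].round(1),"M",o["torque"].round(2),"grip",round(o["gripper_width"]*85,1),"q",o["q"].round(2))
plan([.4635,.0125,.1515],np.radians(105.5),o)
E
python3 st.py
```

```text
[0.4629 0.0124 0.1592] rim-shoulder mm 17.7 F [ 0.   0.3 -1.3] M [-0.01 -0.05  0.  ] grip 10.6 q [-0.37  0.35  0.25  2.19 -0.15  0.62  1.83]
shift [-0.    0.02  0.31] turn [ 0.  0. -0.] yaw now 105.5 pos [0.4629 0.0124 0.1592]
```

Emit:
apply_moves --moves '[[[0, 0.02, 0.1], [0, 0, 0], -1], [[0, 0.02, 0.15], [0, 0, 0], -1], [[0, 0.02, 0.15], [0, 0, 0], -1]]'

```text
t: 8.72
eef_pos: [0.4637, 0.0125, 0.1563]
tool_rot: [0.0, 0.606, 0.796, 0.001]
contact_force: [-3.7, 0.1, 15.4]
gripper_width: 0.121
```

```bash
python3 st.py
```

```text
[0.4637 0.0125 0.1563] rim-shoulder mm 14.8 F [-3.7  0.1 15.4] M [-0.15  1.02 -0.02] grip 10.3 q [-0.37  0.36  0.25  2.19 -0.15  0.61  1.83]
shift [ 0.   -0.01  0.19] turn [ 0.01 -0.   -0.01] yaw now 105.4 pos [0.4637 0.0125 0.1563]
```

Contact came at rim +15 mm, not +10 mm. That matches the 60° bar ambiguity: the lugs are resting on a ridge. I'll lift, turn 60° clockwise and lay the cap in again.

Emit:
apply_moves --moves '[[[0, 0, -0.4], [0, 0, 0], -1], [[0, 0, -0.4], [0, 0, 1], -1], [[0, 0, -0.4], [0, 0, 2], -1], [[0, 0, -0.4], [0, 0, 3], -1], [[0, 0, -0.4], [0, 0, 4], -1], [[0, 0, -0.4], [0, 0, 5], -1], [[0, 0, -0.4], [0, 0, 6], -1], [[0, 0, -0.4], [0, 0, 6], -1], [[0, 0, -0.4], [0, 0, 6], -1], [[0, 0, -0.4], [0, 0, 6], -1]]'

```text
t: 9.98
eef_pos: [0.4632, 0.0125, 0.1652]
tool_rot: [-0.0, 0.922, 0.387, 0.0]
contact_force: [0.1, 0.6, -0.9]
gripper_width: 0.122
```

```bash
sed -i 's/radians(105.5)/radians(45.5)/' st.py; python3 st.py
```

```text
[0.4632 0.0125 0.1652] rim-shoulder mm 23.7 F [ 0.1  0.6 -0.9] M [ 0.01 -0.03 -0.02] grip 10.4 q [-0.59  0.37  0.52  2.2  -0.31  0.64  0.94]
shift [0.01 0.01 0.55] turn [-0.   -0.    0.01] yaw now 45.6 pos [0.4632 0.0125 0.1652]
```

Emit:
apply_moves --moves '[[[0, 0, 0.2], [0, 0, 0], -1], [[0, 0, 0.35], [0, 0, 0], -1], [[0, 0, 0.4], [0, 0, 0], -1], [[0, 0, 0.4], [0, 0, 0], -1]]'

```text
t: 10.48
eef_pos: [0.4631, 0.0125, 0.155]
tool_rot: [-0.0, 0.922, 0.386, -0.0]
contact_force: [0.6, -0.4, -0.6]
gripper_width: 0.127
```

```bash
python3 st.py
```

```text
[0.4631 0.0125 0.155 ] rim-shoulder mm 13.5 F [ 0.6 -0.4 -0.6] M [-0.02 -0.01  0.05] grip 10.8 q [-0.58  0.39  0.51  2.2  -0.32  0.62  0.95]
shift [0.01 0.01 0.14] turn [-0.  0. -0.] yaw now 45.5 pos [0.4631 0.0125 0.155 ]
```

Free at +13.5 mm, so it's lower than before. I'll continue down.

Emit:
apply_moves --moves '[[[0.01, 0.01, 0.08], [0, 0, 0], -1], [[0.01, 0.01, 0.12], [0, 0, 0], -1], [[0.01, 0.01, 0.12], [0, 0, 0], -1]]'

```text
t: 10.85
eef_pos: [0.4636, 0.0125, 0.1522]
tool_rot: [-0.0, 0.922, 0.386, 0.0]
contact_force: [-0.2, -0.3, -0.2]
gripper_width: 0.125
```

```bash
python3 st.py
```

```text
[0.4636 0.0125 0.1522] rim-shoulder mm 10.7 F [-0.2 -0.3 -0.2] M [-0.    0.04  0.06] grip 10.6 q [-0.58  0.4   0.5   2.2  -0.33  0.61  0.96]
shift [-0.01 -0.    0.03] turn [ 0. -0. -0.] yaw now 45.5 pos [0.4636 0.0125 0.1522]
```

Emit:
apply_moves --moves '[[[0, 0, 0.05], [0, 0, 0], -1], [[0, 0, 0.05], [0, 0, 0], -1]]'

```text
t: 11.1
eef_pos: [0.4639, 0.0125, 0.1515]
tool_rot: [-0.0, 0.922, 0.386, 0.0]
contact_force: [-1.9, -0.2, 9.2]
gripper_width: 0.129
```

```bash
python3 st.py
```

```text
[0.4639 0.0125 0.1515] rim-shoulder mm 10.0 F [-1.9 -0.2  9.2] M [-0.03  0.5  -0.05] grip 11.0 q [-0.57  0.4   0.5   2.2  -0.33  0.61  0.96]
shift [-0.01 -0.01  0.  ] turn [-0.   -0.   -0.01] yaw now 45.4 pos [0.4639 0.0125 0.1515]
```

Emit:
apply_moves --moves '[[[0, 0, -0.01], [0, 0, 0.5], -1], [[0, 0, 0.01], [0, 0, 1], -1], [[0, 0, 0.03], [0, 0, 1.5], -1], [[0, 0, 0.05], [0, 0, 2], -1], [[0, 0, 0.06], [0, 0, 2.5], -1], [[0, 0, 0.08], [0, 0, 3], -1], [[0, 0, 0.1], [0, 0, 3.5], -1], [[0, 0, 0.11], [0, 0, 4], -1], [[0, 0, 0.11], [0, 0, 4], -1]]'

```text
t: 12.22
eef_pos: [0.4638, 0.0123, 0.1484]
tool_rot: [0.0, 0.999, 0.048, 0.0]
contact_force: [-0.2, -1.4, 3.8]
gripper_width: 0.123
```

```bash
python3 st.py
```

```text
[0.4638 0.0123 0.1484] rim-shoulder mm 6.9 F [-0.2 -1.4  3.8] M [-0.4   0.21 -0.07] grip 10.5 q [-0.72  0.45  0.69  2.21 -0.48  0.63  0.42]
shift [-0.01 -0.01 -0.13] turn [ 0. -0. -4.] yaw now 5.5 pos [0.4638 0.0123 0.1484]
```

Emit:
apply_moves --moves '[[[0, 0, 0.01], [0, 0, 0.4], -1], [[0, 0, 0.025], [0, 0, 0.8], -1], [[0, 0, 0.04], [0, 0, 1.2], -1], [[0, 0, 0.05], [0, 0, 1.6], -1], [[0, 0, 0.065], [0, 0, 2], -1], [[0, 0, 0.065], [0, 0, 2], -1]]'

```text
t: 12.98
eef_pos: [0.4637, 0.0121, 0.1466]
tool_rot: [0.0, 0.992, -0.126, 0.0]
contact_force: [-0.6, -2.0, 5.4]
gripper_width: 0.124
```

```bash
python3 st.py
```

```text
[0.4637 0.0121 0.1466] rim-shoulder mm 5.1 F [-0.6 -2.   5.4] M [-0.6   0.15 -0.1 ] grip 10.5 q [-0.78  0.48  0.78  2.22 -0.57  0.65  0.15]
shift [-0.01 -0.01 -0.19] turn [ 0. -0. -6.] yaw now -14.5 pos [0.4637 0.0121 0.1466]
```

Emit:
apply_moves --moves '[[[0, 0, 0.015], [0, 0, 0.4], -1], [[0, 0, 0.025], [0, 0, 0.8], -1], [[0, 0, 0.04], [0, 0, 1.2], -1], [[0, 0, 0.05], [0, 0, 1.5], -1], [[0, 0, 0.05], [0, 0, 1.5], -1]]'

```text
t: 13.6
eef_pos: [0.4636, 0.0121, 0.1454]
tool_rot: [0.0, 0.967, -0.254, 0.0]
contact_force: [-1.3, -2.2, 6.4]
gripper_width: 0.122
```

```bash
python3 st.py
```

```text
[0.4636 0.0121 0.1454] rim-shoulder mm 3.9 F [-1.3 -2.2  6.4] M [-0.64  0.25 -0.08] grip 10.4 q [-0.83  0.51  0.84  2.22 -0.63  0.67 -0.04]
shift [-0.01 -0.01 -0.24] turn [ 0.  -0.  -7.5] yaw now -29.5 pos [0.4636 0.0121 0.1454]
```

Emit:
apply_moves --moves '[[[0, 0, 0.01], [0, 0, 0.4], -1], [[0, 0, 0.02], [0, 0, 0.8], -1], [[0, 0, 0.035], [0, 0, 1.2], -1], [[0, 0, 0.045], [0, 0, 1.6], -1], [[0, 0, 0.06], [0, 0, 2], -1], [[0, 0, 0.06], [0, 0, 2], -1]]'

```text
t: 14.35
eef_pos: [0.4634, 0.0122, 0.1438]
tool_rot: [0.0, 0.908, -0.418, -0.0]
contact_force: [-2.0, -2.9, 6.1]
gripper_width: 0.119
```

```bash
python3 st.py
```

```text
[0.4634 0.0122 0.1438] rim-shoulder mm 2.3 F [-2.  -2.9  6.1] M [-0.53  0.31  0.  ] grip 10.1 q [-0.88  0.56  0.93  2.22 -0.72  0.7  -0.3 ]
shift [-0.01 -0.01 -0.31] turn [ 0.   0.  -9.5] yaw now -49.5 pos [0.4634 0.0122 0.1438]
```

Emit:
apply_moves --moves '[[[0, 0, 0.01], [0, 0, 0.4], -1], [[0, 0, 0.025], [0, 0, 0.8], -1], [[0, 0, 0.04], [0, 0, 1.2], -1], [[0, 0, 0.05], [0, 0, 1.6], -1], [[0, 0, 0.065], [0, 0, 2], -1], [[0, 0, 0.065], [0, 0, 2], -1]]'

```text
t: 15.1
eef_pos: [0.4633, 0.0122, 0.1421]
tool_rot: [0.0, 0.822, -0.57, -0.0]
contact_force: [-1.7, -1.5, 5.9]
gripper_width: 0.127
```

```bash
python3 st.py
```

```text
[0.4633 0.0122 0.1421] rim-shoulder mm 0.6 F [-1.7 -1.5  5.9] M [-0.51  0.47 -0.06] grip 10.8 q [-0.93  0.61  1.02  2.23 -0.81  0.74 -0.56]
shift [-0.01 -0.01 -0.38] turn [  0.    0.  -11.5] yaw now -69.5 pos [0.4633 0.0122 0.1421]
```

Emit:
apply_moves --moves '[[[0, 0, 0.01], [0, 0, 0.3], -1], [[0, 0, 0.02], [0, 0, 0.6], -1], [[0, 0, 0.03], [0, 0, 0.9], -1], [[0, 0, 0.03], [0, 0, 0.9], -1]]'

```text
t: 15.6
eef_pos: [0.4634, 0.0123, 0.1415]
tool_rot: [0.0, 0.775, -0.632, -0.0]
contact_force: [-2.1, -1.8, 8.4]
gripper_width: 0.124
```

```bash
python3 st.py
```

```text
[0.4634 0.0123 0.1415] rim-shoulder mm -0.0 F [-2.1 -1.8  8.4] M [-0.31  0.43 -0.11] grip 10.5 q [-0.95  0.64  1.05  2.23 -0.85  0.76 -0.68]
shift [-0.01 -0.01 -0.4 ] turn [  0.    0.  -12.4] yaw now -78.5 pos [0.4634 0.0123 0.1415]
```

Emit:
apply_moves --moves '[[[0, 0, 0.01], [0, 0, 0.3], -1], [[0, 0, 0.02], [0, 0, 0.6], -1], [[0, 0, 0.02], [0, 0, 0.6], -1]]'

```text
t: 15.98
eef_pos: [0.4635, 0.0121, 0.1414]
tool_rot: [-0.0, 0.741, -0.672, -0.0]
contact_force: [-4.0, -1.1, 15.7]
gripper_width: 0.128
```

```bash
python3 st.py
```

```text
[0.4635 0.0121 0.1414] rim-shoulder mm -0.1 F [-4.  -1.1 15.7] M [-0.22  0.91  0.01] grip 10.9 q [-0.97  0.66  1.08  2.23 -0.88  0.78 -0.76]
shift [-0.01 -0.   -0.4 ] turn [ -0.     0.   -12.99] yaw now -84.4 pos [0.4635 0.0121 0.1414]
```

Emit:
apply_moves --moves '[[[0, 0, 0], [0, 0, 0.3], -1], [[0, 0, 0], [0, 0, 0.6], -1], [[0, 0, 0], [0, 0, 0.9], -1], [[0, 0, 0], [0, 0, 0.9], -1]]'

```text
t: 16.48
eef_pos: [0.4634, 0.012, 0.1414]
tool_rot: [-0.0, -0.685, 0.728, 0.0]
contact_force: [-4.1, -0.8, 15.8]
gripper_width: 0.131
```

```bash
python3 st.py;python3 - <<'E'
from h import *
r=cam("side");c=proj(r,[.4635,.0125,.06]).astype(int);save("s6",r["color"][c[0]-35:c[0]+35,c[1]-45:c[1]+45],8)
E
```

```text
[0.4634 0.012  0.1414] rim-shoulder mm -0.1 F [-4.1 -0.8 15.8] M [-0.29  0.99  0.03] grip 11.1 q [-0.99  0.69  1.11  2.23 -0.91  0.8  -0.88]
shift [-0.02 -0.   -0.4 ] turn [ -0.    0.  -13.9] yaw now -93.5 pos [0.4634 0.012  0.1414]
```

View pics/s6.png

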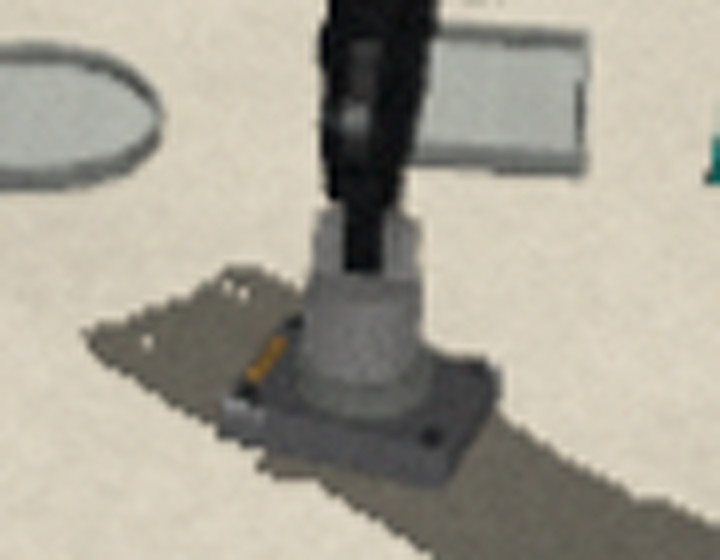

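Emit:
apply_moves --moves '[[[0, 0, 0], [0, 0, 0.3], -1], [[0, 0, 0], [0, 0, 0.6], -1], [[0, 0, 0], [0, 0, 0.8], -1], [[0, 0, 0], [0, 0, 0.8], -1]]'

```text
t: 17.02
eef_pos: [0.4634, 0.012, 0.1414]
tool_rot: [-0.0, -0.633, 0.774, 0.0]
contact_force: [-3.6, -1.1, 15.8]
gripper_width: 0.131
```

```bash
python3 st.py
```

```text
[0.4634 0.012  0.1414] rim-shoulder mm -0.1 F [-3.6 -1.1 15.8] M [-0.25  0.99  0.06] grip 11.1 q [-1.    0.71  1.14  2.23 -0.94  0.83 -0.99]
shift [-0.02 -0.   -0.4 ] turn [ -0.     0.   -14.69] yaw now -101.4 pos [0.4634 0.012  0.1414]
```

Emit:
apply_moves --moves '[[[0, 0, 0], [0, 0, -0.8], -1], [[0, 0, 0], [0, 0, -1.6], -1], [[0, 0, -0.02], [0, 0, -2.3], -1], [[0, 0, -0.04], [0, 0, -3.0], -1], [[0, 0, -0.07], [0, 0, -3.7], -1], [[0, 0, -0.09], [0, 0, -4.4], -1], [[0, 0, -0.11], [0, 0, -5.1], -1], [[0, 0, -0.14], [0, 0, -5.8], -1], [[0, 0, -0.16], [0, 0, -6.5], -1], [[0, 0, -0.16], [0, 0, -6.5], -1]]'

```text
t: 18.27
eef_pos: [0.4634, 0.0125, 0.145]
tool_rot: [-0.0, 0.95, -0.313, -0.0]
contact_force: [-1.5, -0.3, 5.3]
gripper_width: 0.123
```

```bash
python3 st.py
```

```text
[0.4634 0.0125 0.145 ] rim-shoulder mm 3.5 F [-1.5 -0.3  5.3] M [-0.18  0.39 -0.04] grip 10.5 q [-0.85  0.53  0.88  2.22 -0.67  0.68 -0.13]
shift [ 0.   -0.   -0.26] turn [-0.01  0.   -8.2 ] yaw now -36.5 pos [0.4634 0.0125 0.145 ]
```

Emit:
apply_moves --moves '[[[0, 0, -0.03], [0, 0, -0.7], -1], [[0, 0, -0.06], [0, 0, -1.4], -1], [[0, 0, -0.08], [0, 0, -2.1], -1], [[0, 0, -0.1], [0, 0, -2.8], -1], [[0, 0, -0.13], [0, 0, -3.5], -1], [[0, 0, -0.15], [0, 0, -4.2], -1], [[0, 0, -0.17], [0, 0, -4.9], -1], [[0, 0, -0.2], [0, 0, -5.6], -1], [[0, 0, -0.22], [0, 0, -6.3], -1], [[0, 0, -0.24], [0, 0, -7], -1], [[0, 0, -0.26], [0, 0, -7.6], -1], [[0, 0, -0.28], [0, 0, -8.2], -1], [[0, 0, -0.28], [0, 0, -8.2], -1]]'

```text
t: 19.9
eef_pos: [0.4636, 0.0125, 0.1519]
tool_rot: [-0.0, 0.923, 0.386, 0.0]
contact_force: [-0.7, -1.3, 2.8]
gripper_width: 0.122
```

```bash
python3 st.py
```

```text
[0.4636 0.0125 0.1519] rim-shoulder mm 10.4 F [-0.7 -1.3  2.8] M [-0.36  0.22  0.  ] grip 10.4 q [-0.58  0.4   0.5   2.2  -0.33  0.61  0.96]
shift [-0.   -0.    0.02] turn [-0.   -0.   -0.01] yaw now 45.4 pos [0.4636 0.0125 0.1519]
```

Emit:
apply_moves --moves '[[[0, 0, -0.08], [0, 0, 0], -1], [[0, 0, -0.16], [0, 0, 0], -1], [[0, 0, -0.16], [0, 0, 0], -1]]'

```text
t: 20.27
eef_pos: [0.4636, 0.0128, 0.156]
tool_rot: [-0.0, 0.922, 0.386, 0.0]
contact_force: [0.4, 0.1, -0.5]
gripper_width: 0.125
```

```bash
python3 st.py
```

```text
[0.4636 0.0128 0.156 ] rim-shoulder mm 14.5 F [ 0.4  0.1 -0.5] M [ 0.01 -0.03  0.02] grip 10.6 q [-0.58  0.39  0.51  2.2  -0.32  0.62  0.95]
shift [-0.01  0.    0.18] turn [ 0.   -0.   -0.01] yaw now 45.4 pos [0.4636 0.0128 0.156 ]
```

Run:
```python
from h import *
plan([.62,-.196,.22])
```

```text
shift [-1.56 10.32 -2.56] turn [0. 0. 0.] yaw now 45.4 pos [0.4636 0.0128 0.156 ]
```

Emit:
apply_moves --moves '[[[0, 0, -1], [0, 0, 0], -1], [[0, 0, -2.5], [0, 0, 0], -1], [[-0.2, 1.5, -2.6], [0, 0, 0], -1], [[-0.5, 3.5, -2.6], [0, 0, 0], -1], [[-0.8, 5.5, -2.6], [0, 0, 0], -1], [[-1.1, 7.5, -2.6], [0, 0, 0], -1], [[-1.4, 9.5, -2.6], [0, 0, 0], -1], [[-1.5, 10.3, -2.6], [0, 0, 0], -1], [[-1.5, 10.3, -2.6], [0, 0, 0], -1], [[-1.5, 10.3, -2.6], [0, 0, 0], -1]]'

```text
t: 21.52
eef_pos: [0.6203, -0.1937, 0.2204]
tool_rot: [-0.001, 0.922, 0.387, -0.0]
contact_force: [0.4, 0.2, -1.6]
gripper_width: 0.129
```

Run:
```python
from h import *
plan([.62,-.196,.116]);o=get_obs();print(o["contact_force"],o["gripper_width"]*85)
r=cam("wrist");save("w7",r["color"])
for d in look_for("wrist","dish_floor"):print(d["conf"],unp(r,d["pixel"],.003))
```

```text
shift [-0.07  0.06  4.17] turn [0. 0. 0.] yaw now 45.5 pos [ 0.6203 -0.1937  0.2204]
[ 0.44781959  0.19690675 -1.56424761] 10.924120263473602
0.92 [ 0.60871253 -0.18767209  0.003     ]
```

View pics/w7.png

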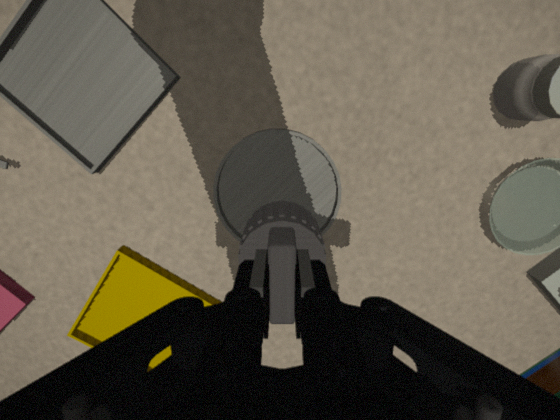

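The round dish is under the cap, spanning cols 217–339 with its centre col at 278. Lowering now.

Emit:
apply_moves --moves '[[[-0.05, 0.05, 2], [0, 0, 0], -1], [[-0.05, 0.05, 3.5], [0, 0, 0], -1], [[-0.05, 0.05, 4], [0, 0, 0], -1], [[-0.05, 0.05, 4.15], [0, 0, 0], -1], [[-0.05, 0.05, 4.2], [0, 0, 0], -1], [[-0.05, 0.05, 4.2], [0, 0, 0], -1]]'

```text
t: 22.38
eef_pos: [0.6215, -0.1968, 0.1172]
tool_rot: [0.001, 0.922, 0.386, 0.001]
contact_force: [0.4, 0.5, -0.2]
gripper_width: 0.132
```

```bash
python3 st.py
```

```text
[ 0.6215 -0.1968  0.1172] rim-shoulder mm -24.3 F [ 0.4  0.5 -0.2] M [ 0.01 -0.04  0.02] grip 11.2 q [-0.13  0.71  0.49  1.77 -0.45  0.77  1.38]
shift [  1.54 -10.37  -1.39] turn [ 0.01 -0.01 -0.  ] yaw now 45.5 pos [ 0.6215 -0.1968  0.1172]
```

Emit:
apply_moves --moves '[[[0, 0, 0.06], [0, 0, 0], -1], [[0, 0, 0.1], [0, 0, 0], -1], [[0, 0, 0.1], [0, 0, 0], -1]]'

```text
t: 22.75
eef_pos: [0.6212, -0.1967, 0.1145]
tool_rot: [0.0, 0.922, 0.386, 0.001]
contact_force: [-1.8, 1.4, 7.1]
gripper_width: 0.126
```

```bash
python3 st.py
```

```text
[ 0.6212 -0.1967  0.1145] rim-shoulder mm -27.0 F [-1.8  1.4  7.1] M [0.2  0.4  0.01] grip 10.7 q [-0.13  0.71  0.49  1.77 -0.45  0.77  1.38]
shift [  1.54 -10.37  -1.48] turn [ 0.   -0.01 -0.  ] yaw now 45.5 pos [ 0.6212 -0.1967  0.1145]
```

Emit:
apply_moves --moves '[[[0, 0, -0.02], [0, 0, 0], 0.2], [[0, 0, -0.02], [0, 0, 0], 0.2], [[0, 0, -0.02], [0, 0, 0], 0.2], [[0, 0, -0.02], [0, 0, 0], 0.2], [[0, 0, -0.5], [0, 0, 0], 0.2], [[0, 0, -1.5], [0, 0, 0], 0.2], [[0, 0, -3], [0, 0, 0], 0.2], [[0, 0, -5], [0, 0, 0], 0.2], [[0, 0, -6], [0, 0, 0], 0.2], [[0, 0, -6], [0, 0, 0], 0.2]]'

```text
t: 24.0
eef_pos: [0.6218, -0.1973, 0.2665]
tool_rot: [0.001, 0.922, 0.386, 0.002]
contact_force: [0.3, -0.6, -0.8]
gripper_width: 0.596
```

Run:
```python
from h import *
r=cam("wrist");save("w8",r["color"])
for n in("top","side"):
  r=cam(n);c=proj(r,[.62,-.196,.03]).astype(int);save(n+"8",r["color"][c[0]-50:c[0]+50,c[1]-60:c[1]+60],6)
o=get_obs();print(o["eef_pos"],o["contact_force"])
```

```text
[ 0.62023553 -0.19623693  0.26254311] [-0.7465892  -0.56036178  0.64644953]
```

View pics/w8.png

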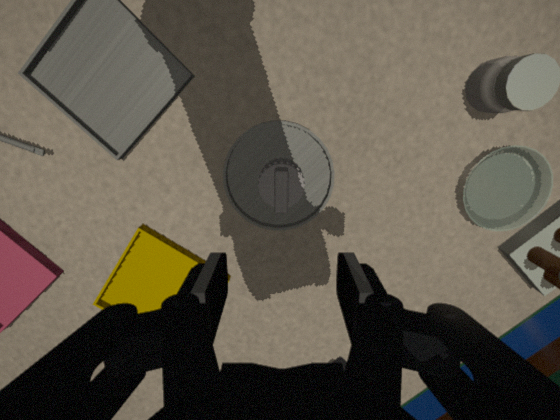

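View pics/side8.png

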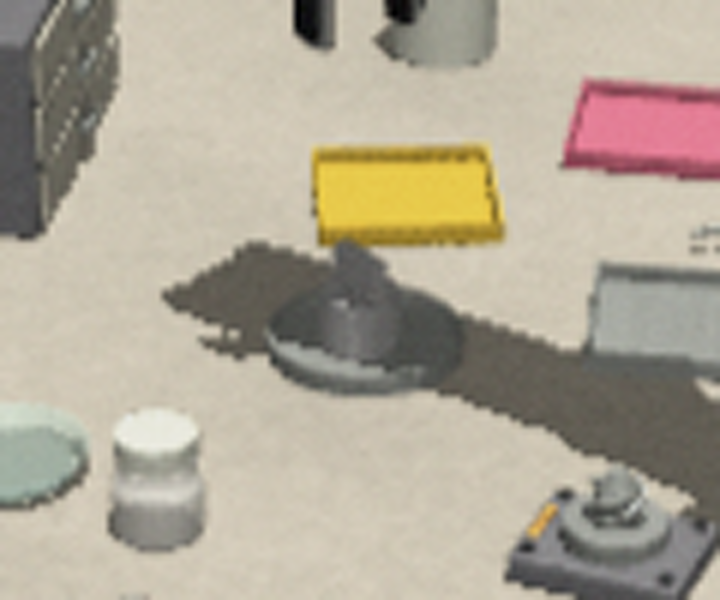

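The cap stands upright in the middle of the round dish (wrist view about (187,281)), the gripper is clear of it, and nothing else on the bench looks moved.

```bash
python3 -c "
from station import *
print(hand_in())"
```

```text
the job is handed in; nothing more can be done
None
```

The pad cap turned fully home onto the gauge's shoulder, so it has the deep bore. I unscrewed it, stood it upright in the round dish and handed the job in at about 24 s; hand-in gives no verdict.

- **Lay-in:** on the first try the lugs rested on a ridge, with the rim about 15 mm over the shoulder. I lifted it, turned it 60° clockwise, and it lay in at 10 mm as expected.
- **Screwing home:** it turned about 147° clockwise. The rim came to about 0 mm over the shoulder with a steady upward push near 16 N, and the side camera showed no gap.
- **One sign that disagreed:** the turning torque hardly grew at the end (about 0.06 N m). I judged it home from the rim height, the push and the picture.
- **Placing:** in the last pictures the cap stands upright near the middle of the dish, with the gripper about 15 cm above its release height. I never reached for the stock-tray cap or the other things on the bench, but I did not measure their positions again at the end.

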